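# Clamp the agar dish and index it to the third stop

### The arm

A 7-joint arm with a two-finger parallel gripper is mounted at the origin on a cart in front of the work surface, level with it; the furniture and walls round the work are solid. World frame = base frame: x ahead of the robot, y to its left, z up, the work surface at z = 0. Lengths are in mm, angles in rad, forces in N, time in s.
With the tool pointing down it reaches from about 400 to 875 mm from the base axis. Payload 4.4 kg.
Tool frame: the origin (TCP) lies midway between the tips of the shut fingers; the grasp point (between the pads) lies 19 mm behind it (ctrl.tcp_to_grasp is the distance from the TCP to the grasp point, in mm); z points along the fingers, y is the line along which they close (so a half turn about z gives the same grasp; the last joint's range is limited). The gripper opens to 85 mm and grips with 20 to 120 N. Pads are 22 mm wide; open, the fingers measure 114 mm over their backs; the gripper's body (76 mm by 85 mm) begins 54 mm behind the grasp point. The pads swing forward as they close: fully open they stand 13 mm farther back than shut.
Start: joints at [1.264, 0.628, 0.038, 1.517, -0.027, 0.996, -0.02], TCP at [155.039, -631.253, 231.313] pointing down, gripper open.
Joint ranges: [-3.06, 3.06], [-0.37, 2.12], [-1.25, 1.32], [0.18, 2.47], [-1.1, 4.24], [0.23, 1.98], [-2.94, 2.94]. Speed limits (rad/s): [2.57, 2.57, 3.14, 3.14, 3.14, 3.14, 3.14].

### API

Orientations are given as a rotation vector (axis times angle).
In Python, from station import ctrl, viewer gives the robot as it stands. The module is installed in compiled form; this text tells all that it offers.
- The arm moves only by the tool drive_tool, never from a script. Its argument "targets" is a list of rows, each a list of 7 numbers: the shift along the tool's x, y, z in mm, then the turn, a rotation vector about the tool's x, y, z in rad, then the opening, from -1 (shut) to 1 (fully open). A call has 1 to 12 rows; each row is the pose to reach, as a shift and turn from the pose commanded when the call began, along the tool's axes at that moment; what a row does not reach only later rows make up. A row lasts 1/8 s, in which the tool goes at most 62.5 mm and 10.7 degrees, less where a joint would pass 70% of its speed; a pose out of reach is approached as far as the arm can. A call with a gripper value outside its range is refused whole. The fingers move at their own pace and stop on an object; the grip force is fixed at half the most. Time passes only in rows, so rows that repeat a pose let the fingers close. It gives the time, the measured TCP pose, the force, the opening and the grip force at its end, in the units of the state.
- ctrl.sense(): the state, without advancing time (a new reading comes with each control period).
- viewer.get_image(name): name is "side" or "top" or "wrist"; returns (picture, depth): 420x560x3 uint8, red, green, blue; 420x560 float32, mm along the optical axis (not along the pixel's ray), 0 where there is no reading.
- viewer.camera_info(name): a dict with "intrinsics" (3x3 intrinsics, pixels), "extrinsics" (4x4, takes a point from world to camera coordinates). Camera axes: x right, y down, z forward; pixel columns grow to the right and rows downward; lengths in mm; the calibration is good to about 2 mm. A picture is of the moment at which its call begins: read the wrist's pose just before it. camera_info takes no time and is no camera call; for the wrist camera it gives the pose at the moment of the call.
- ctrl.finish_job(): hands the job in; it is judged then, once.
The state is a dict: "time_s": time; "q": joint angles; "joint_velocities": joint speeds; "joint_efforts": joint torques, N m; "ee_pos": TCP position; "orientation": TCP orientation; "ft_force": force on the tool from outside, world axes, zero at the start; "wrist_torque": the same for the moment, N m; "width": finger opening in mm; "grip_force": force on a finger pad.
Only numpy, scipy, OpenCV 4.12 (cv2) and the standard library are available. Lean on these libraries where they do the work, as an engineer would, in place of code of your own. Each camera call takes 0.05 s, during which the arm holds its last target. There are 200 camera calls.

### The job

Clamp the agar dish on the indexing turntable by cranking the small black handle clockwise until the sliding jaw presses the dish firmly into the vee jaw. Then turn the index knob counter-clockwise from home, feeling the clicks, to its third stop, and finish still gripping the knob there: do not let go. Leave the stain bottle, the specimen cup and the spare dish alone.

Things in the scene. Friction and masses are not known exactly. Their poses are not given: they have to be found in the camera images.
- stage: white indexing stage, fixed to the worktop: a round pedestal carrying the turntable, bridged to a square knob housing (88x88 mm, 36 mm high). Origin on the worktop, x and y level, z up. In this frame the turntable's axis is at (0, +50) mm and the index knob's axis at (0, -115) mm. A tall analyser stands on the worktop to its right (world x over 0.47 m, y under -0.30 m).
- turntable: aluminium disc, 176 mm across, its top 46 mm above the worktop; origin on its axis, 8 mm below its top, axes as the stage's at home. Geared one to one to the index knob (same angle, same sense); jaws, crank and dish turn with it. Cranking the clamp shut only presses it against its home stop.
- dish: shallow clear agar dish with lid, 62 mm across, 16 mm high, 22 g, standing loose on the turntable between the jaws; origin at the centre of its underside. Properly clamped, it sits on the turntable axis to within about 3 mm.
- vee_jaw: jaw with two black rubber pads, 16 mm high, set as a vee on the -y side of the dish (turntable at home). It is stiffly sprung, 8 N per mm, and gives at most 3 mm towards -y. Origin on the turntable axis (when unloaded), at the height of the turntable's top; axes as the stage's at home, turning with the turntable.
- sliding_jaw: sliding jaw with a flat black rubber face, 40 mm wide, 16 mm high, on the other (+y) side of the dish. Origin in the middle of the lower edge of that face; its face looks along its own -y, and it slides that way to close: 6 mm for each rad of crank. It starts 45 mm from the turntable axis and touches a seated dish at 31 mm; one or two mm more makes it firm.
- crank (a joint): crank of the sliding jaw, rad: 0 open as found, growing clockwise seen from above, end stop at 3.5. The dish is seated at about 2.3 rad and firm from 2.5 rad, hard up at about 2.85. Stiff by friction (0.08 N m, about 3 N at the handle), so it stays where it is left, and the clamp stays tight when the handle is released.
- crank_axis (a point): point on the crank's upright axis, 101 mm above the worktop, level with handle_grip. With the turntable at home it lies at (0, +120) mm in the stage frame.
- handle_grip (a point): place to grip the crank's upright black handle, a round sleeve 14 mm across that spins freely on its pin, from 77 to 119 mm above the worktop; the point is on its axis, 101 mm up. It circles crank_axis at 28 mm, starting (crank at 0) at 200 degrees, counted counter-clockwise from the stage's x axis. The crank arm's top is 76 mm above the worktop.
- index_knob (a joint): index knob, rad: 0 at home (an end stop), growing counter-clockwise seen from above. It clicks into a stop every 24 degrees (0.419 rad): first 0.419, second 0.838, third 1.257; further stops at 1.676 and 2.094, end of travel 2.12. It takes up to about 0.2 N m to pass from one stop to the next. Home is not counted as a stop.
- knob_grip (a point): place to grip the index knob's black bar (42 mm long, 14 mm thick, from 48 to 80 mm above the worktop; white line at its pointing end). The point is on the knob's axis, 73 mm above the worktop. The bar lies along the point's x axis, pointing end at -x; at home its axes agree with the stage's. Pinch across the 14 mm thickness, along the point's y axis.
- stain_bottle: bystander: brown bottle with blue cap, 38 mm across, 70 mm high, right of the stage; origin at the centre of its underside. Not to be moved.
- specimen_cup: bystander: clear specimen cup with yellow lid, 66 mm across, 70 mm high, left of the stage; origin at the centre of its underside. Not to be moved.
- spare_dish: bystander: second agar dish, 62 mm across, 16 mm high, on the worktop left of the stage; origin at the centre of its underside. Not to be moved.
Not all that is in view belongs to the job. What is shaped like the dish but orange or yellow is not meant.

How it is judged:
By the outcome, as a careful person would: the job done as asked, in the order asked, and still so for the second after the job is handed in, while the arm keeps its last pose, push and grip.
It also fails if it takes over 61 s, if anything falls off the work surface, if the arm or the gripper's body presses on something with over 40 N, if the wrist force passes 120 N, or if a joint passes its speed limit or range.

## Working session

There is one attempt and no reset: what is moved stays moved. The work goes in short steps, Python scripts to look and compute and a tool call to move; the robot and the scene stay as the last step left them, time stands still between calls to the robot, and variables do not carry over. Pictures are saved under pics/ and viewed, at most 10 in all, crops included, and the job is handed in when it is done.

Besides the shell and the picture viewer there is one more tool, called after ">>>" by a JSON object that holds its "api" and its "payload". drive_tool: Moves the arm, as the interface text tells. Its arguments: {"type":"object","properties":{"targets":{"type":"array"}},"required":["targets"]}

```bash
mkdir -p pics; cat > h.py <<'E'
import numpy as np,cv2
from scipy.spatial.transform import Rotation as R
from station import ctrl,viewer
def snap(n,f):
    p,d=viewer.get_image(n); np.save('pics/'+f+'_d.npy',d); cv2.imwrite('pics/'+f+'.png',p[:,:,::-1])
    i=viewer.camera_info(n); np.savez('pics/'+f+'_i.npz',K=np.array(i['intrinsics']),E=np.array(i['extrinsics'])); return p,d
def load(f):
    i=np.load('pics/'+f+'_i.npz'); return i['K'],i['E'],np.load('pics/'+f+'_d.npy')
def atz(f,u,v,z):
    K,E,d=load(f); Ei=np.linalg.inv(E); r=Ei[:3,:3]@np.linalg.inv(K)@[u,v,1]; c=Ei[:3,3]
    return c+r*(z-c[2])/r[2]
def dep(f,u,v):
    K,E,d=load(f); Ei=np.linalg.inv(E); z=d[int(v),int(u)]
    return Ei[:3,:3]@(np.linalg.inv(K)@[u,v,1]*z)+Ei[:3,3]
def proj(f,P):
    K,E,d=load(f); p=K@(E[:3,:3]@np.array(P)+E[:3,3]); return p[:2]/p[2]
E
python3 - <<'E'
from h import *
s=ctrl.sense(); print(s, ctrl.tcp_to_grasp)
for n in ['top','side']: snap(n,n+'0')
a=cv2.imread('pics/top0.png'); 
E
```

```text
{'time_s': 0.0, 'q': array([ 1.26420186,  0.62934677,  0.03842588,  1.51836676, -0.02701816,
        0.99632176, -0.01998757]), 'joint_velocities': array([-0.00170424,  0.00049677,  0.00083376, -0.00063445, -0.0001261 ,
        0.00192044,  0.00067823]), 'joint_efforts': array([ 2.27233586e-04, -5.63398933e+01,  1.22643001e+00, -1.93441808e+01,
        1.10843580e-02,  1.07665957e-02, -4.68893489e-06]), 'ee_pos': array([ 154.899527  , -630.62134457,  230.38878431]), 'orientation': array([-3.11695021e+00, -3.77120643e-01,  3.64502500e-04]), 'ft_force': array([ 0.51394667,  1.15797401, -0.28289335]), 'wrist_torque': array([0.0008326 , 0.04050417, 0.0084239 ]), 'grip_force': 0.0, 'width': 85.53377189760289} 18.700000000000003
```

View pics/top0.png

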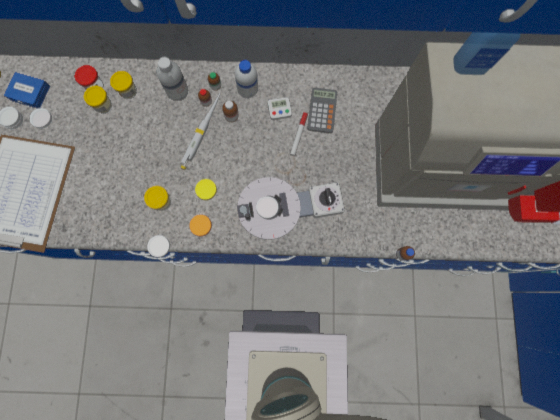

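View pics/side0.png

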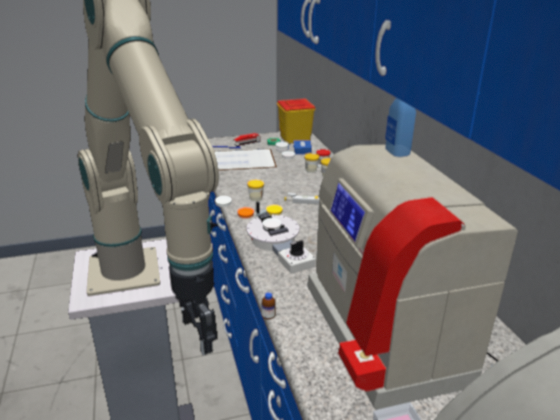

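Top view: turntable (268,207), knob (327,200), crank at the left rim (245,211), the dish lies between the jaws (267,208). Lookalikes: spare white dish (158,246), orange one (200,225), yellow ones (205,189) and (156,197), specimen cup among these yellow lids. The dish on the turntable is the one meant. Close crop next.

```bash
python3 - <<'E'
from h import *
a=cv2.imread('pics/top0.png')[160:260,225:355]
cv2.imwrite('pics/c1.png',cv2.resize(a,None,fx=6,fy=6,interpolation=cv2.INTER_CUBIC))
for u,v in [(268,207),(267,208),(327,200),(327,199),(245,211),(315,212),(158,246),(200,225),(205,189),(156,197),(407,253)]: print(u,v,dep('top0',u,v).round(0))
K,E,d=load('top0'); print(K,np.linalg.inv(E)[:3,3])
E
```

```text
268 207 [483.  63.  62.]
267 208 [480.  66.  62.]
327 200 [504. -96.  77.]
327 199 [507. -96.  77.]
245 211 [467. 124.  78.]
315 212 [478. -68.  34.]
158 246 [373. 367.  15.]
200 225 [436. 255.  12.]
205 189 [539. 246.  20.]
156 197 [501. 369.  69.]
407 253 [ 367. -307.   72.]
[[396.09278788   0.         273.48733012]
 [  0.         396.09278788 203.28428347]
 [  0.           0.           1.        ]] [ 259.54599547   46.15003556 1118.70468756]
```

View pics/c1.png

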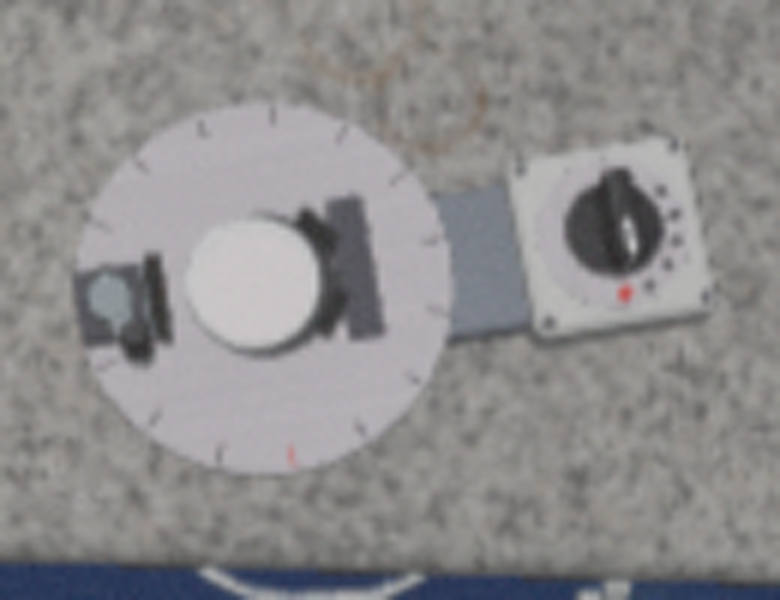

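The crop shows the clear dish between the vee jaw (right) and the sliding jaw (left), the crank with its handle at (138,345), the knob's bar at (615,220), and the turntable centre about (265,287).

```bash
python3 - <<'E'
from h import *
f=lambda u,v,z: atz('top0',225+(u-2.5)/6,160+(v-2.5)/6,z)
t=f(265,287,46);k=np.mean([f(*c,36) for c in [(512,160),(681,138),(712,312),(540,338)]],0)
d=t-k; yaw=np.arctan2(-d[0],d[1]); print(t,k,np.hypot(*d[:2]),np.degrees(yaw))
ex=np.array([np.cos(yaw),np.sin(yaw)]);ey=np.array([-np.sin(yaw),np.cos(yaw)])
kn=(t[:2]*.5+k[:2]*.5)-ey*82.5; o=kn+ey*115
a=np.radians(200);ca=o+ey*120;h=ca+28*(np.cos(a)*ex+np.sin(a)*ey)
print('knob',kn,'o',o,'ca',ca,'h',h,'handle seen',f(138,343,119), 'predpix',(proj('top0',[*h,119])-[225,160])*6)
s=ctrl.sense();Rt=R.from_rotvec(s['orientation']).as_matrix();print(Rt.round(3))
E
```

```text
[485.38890368  61.4619872   46.        ] [516.3312688  -99.64096279  36.        ] 164.04752498915101 10.872160683727923
knob [ 516.4210959  -100.10865206] o [494.72999152  12.82715267] ca [472.09579564 130.67320979] h [448.06299446 116.30573028] handle seen [444.0282276  113.95877659 119.        ] predpix [130.4109521  331.07704257]
[[ 0.971  0.238 -0.   ]
 [ 0.238 -0.971  0.002]
 [-0.    -0.002 -1.   ]]
```

>>> {"api": "drive_tool", "payload": {"targets": [[60,-45,0,0,0,0,1],[120,-90,0,0,0,0,1],[180,-140,0,0,0,0,1],[240,-185,0,0,0,0,1],[285,-220,0,0,0,0,1],[325,-270,0,0,0,0,1],[365,-320,0,0,0,0,1],[395,-370,0,0,0,0,1],[420,-425,0,0,0,0,1],[440,-480,0,0,0,0,1],[450,-530,0,0,0,0,1],[450,-530,0,0,0,0,1]]}}

```text
time_s: 1.6
ee_pos: [465.3, -5.0, 231.1]
orientation: [-3.116, -0.386, 0.001]
ft_force: [-0.2, -1.4, -0.0]
width: 85.6
grip_force: 0.0
```

```bash
python3 - <<'E'
from h import *
s=ctrl.sense();print(s['time_s'],s['ee_pos'],s['q'].round(2),R.from_rotvec(s['orientation']).as_matrix().round(3))
snap('wrist','w1')
for n,P in dict(h=[446,115,119],ca=[472,130.7,76],t=[486,61.5,46],k=[516,-100,80]).items(): print(n,proj('w1',P))
E
```

```text
1.6 [465.31656827  -4.98049793 231.13348545] [-0.03  0.37 -0.03  2.01  0.01  0.76 -1.39] [[ 0.97   0.244 -0.001]
 [ 0.244 -0.97   0.001]
 [-0.    -0.002 -1.   ]]
h [127.37671422 188.18984427]
ca [134.81945695 145.11557265]
t [221.03140079 145.82502495]
k [401.77366839 162.16774891]
```

View pics/w1.png

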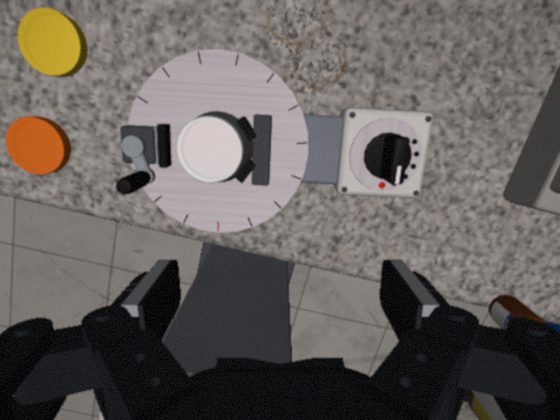

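The wrist view shows the turntable centred at about (218,140), the housing corners at (347,108), (434,115), (424,197), (339,190), the handle top at (125,186) and the crank hub at (132,147).

```bash
python3 - <<'E'
from h import *
t=atz('w1',218,140,46);k=np.mean([atz('w1',*c,36) for c in [(347,108),(434,115),(424,197),(339,190)]],0)
d=t-k; yaw=np.arctan2(-d[0],d[1]); print(t,k,np.hypot(*d[:2]),np.degrees(yaw))
ex=np.array([np.cos(yaw),np.sin(yaw)]);ey=np.array([-np.sin(yaw),np.cos(yaw)])
m=(t+k)[:2]/2; kn=m-ey*82.5; ca=m+ey*152.5
a=np.radians(200);h=ca+28*(np.cos(a)*ex+np.sin(a)*ey)
print('knob',kn,'ca',ca,'h',h,'handle top seen',atz('w1',125,186,119),'pred',proj('w1',[*h,119]),proj('w1',[*h,77]),proj('w1',[*kn,80]))
E
```

```text
[490.71726306  65.44435574  46.        ] [517.67334976 -98.74580817  36.        ] 166.38822235055738 9.3234193739533
knob [517.56089877 -98.0608665 ] ca [479.48921144 133.83468461] h [455.07687477 120.12199639] handle top seen [447.28416434 117.01684337 119.        ] pred [122.25169406 175.44231472] [143.64129416 166.80158802] [400.28896075 159.89687855]
```

```bash
python3 - <<'E'
from h import *
a=cv2.imread('pics/w1.png')[95:205,90:440]
cv2.imwrite('pics/c2.png',cv2.resize(a,(800,251),interpolation=cv2.INTER_CUBIC))
E
```

```text
(no output)
```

View pics/c2.png

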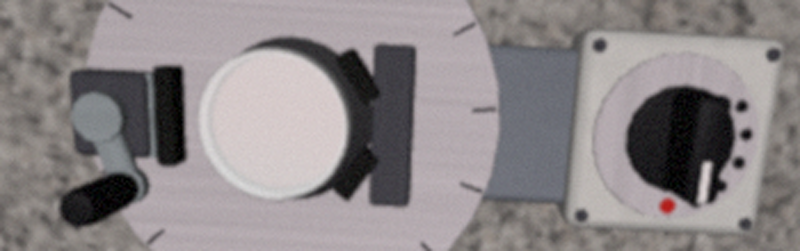

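>>> {"api": "drive_tool", "payload": {"targets": [[6,-60,0,0,0,0,1],[12,-122,0,0,0,0,1],[12,-122,40,0,0,0,1],[12,-122,90,0,0,0,1],[12,-122,130,0,0,0,1],[12,-122,148,0,0,0,1],[12,-122,148,0,0,0,1]]}}

```text
time_s: 2.52
ee_pos: [447.2, 111.4, 82.0]
orientation: [3.118, 0.377, -0.005]
ft_force: [0.0, 0.4, 0.0]
width: 85.5
grip_force: 0.0
```

```bash
python3 - <<'E'
from h import *
print('hub',[atz('w1',132.4,146.2,z).round(1) for z in (76,81)])
s=ctrl.sense();print(s['time_s'],s['ee_pos'],s['ft_force'])
snap('wrist','w2')
print(proj('w2',[*s['ee_pos'][:2],119]),proj('w2',[447,116,119]))
E
```

```text
hub [array([470.5, 132.6,  76. ]), array([471.6, 130.6,  81. ])]
2.525 [447.19330521 111.36033323  82.03859119] [0.03229664 0.37128998 0.02046966]
[278.7996815  307.64637871] [266.23298993 305.41588497]
```

View pics/w2.png

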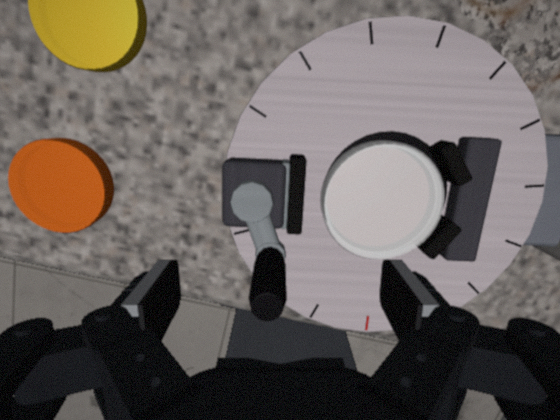

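The handle's top is at (268,306), which agrees with (447,116). Its hub is at (252,203). Centring and closing.

>>> {"api": "drive_tool", "payload": {"targets": [[1,-4,0,0,0,0,1],[1,-4,0,0,0,0,0],[1,-4,0,0,0,0,-1],[1,-4,0,0,0,0,-1],[1,-4,0,0,0,0,-1],[1,-4,0,0,0,0,-1],[1,-4,0,0,0,0,-1]]}}

```text
time_s: 3.45
ee_pos: [448.3, 116.4, 83.5]
orientation: [-3.119, -0.377, -0.0]
ft_force: [-1.0, 1.7, 4.6]
width: 12.3
grip_force: 58.4
```

>>> {"api": "drive_tool", "payload": {"targets": [[-1,-4.1,0,0,0,0,-1],[-1.4,-8.3,0,0,0,0,-1],[-1.1,-12.4,0,0,0,0,-1],[-0.3,-16.5,0,0,0,0,-1],[1.2,-20.5,0,0,0,0,-1],[1.2,-20.5,0,0,0,0,-1]]}}

```text
time_s: 4.2
ee_pos: [444.6, 136.1, 83.5]
orientation: [3.118, 0.377, 0.0]
ft_force: [-0.6, -2.3, 6.4]
width: 12.3
grip_force: 58.6
```

>>> {"api": "drive_tool", "payload": {"targets": [[2,-3.7,0,0,0,0,-1],[4.6,-7,0,0,0,0,-1],[7.6,-9.9,0,0,0,0,-1],[11.1,-12.3,0,0,0,0,-1],[14.8,-14.2,0,0,0,0,-1],[18.8,-15.5,0,0,0,0,-1],[22.9,-16.2,0,0,0,0,-1],[27.1,-16.2,0,0,0,0,-1],[31.3,-15.7,0,0,0,0,-1],[31.3,-15.7,0,0,0,0,-1]]}}

```text
time_s: 5.45
ee_pos: [470.7, 159.0, 83.5]
orientation: [3.118, 0.377, -0.002]
ft_force: [-2.5, -1.2, 7.0]
width: 12.4
grip_force: 58.8
```

>>> {"api": "drive_tool", "payload": {"targets": [[2.7,0.7,0,0,0,0,-1],[5.3,1.7,0,0,0,0,-1],[7.8,3,0,0,0,0,-1],[10.2,4.5,0,0,0,0,-1],[12.4,6.2,0,0,0,0,-1],[14.4,8.1,0,0,0,0,-1],[14.4,8.1,0,0,0,0,-1],[14.4,8.1,0,0,0,0,-1]]}}

```text
time_s: 6.45
ee_pos: [485.3, 155.8, 83.5]
orientation: [-3.118, -0.379, 0.004]
ft_force: [-3.8, 1.3, 8.9]
width: 12.9
grip_force: 58.9
```

```bash
python3 - <<'E'
from h import *
s=ctrl.sense();p=s['ee_pos'];print(p,s['ft_force'])
a=np.degrees(np.arctan2(p[1]-131,p[0]-471.5));print(a,np.hypot(p[1]-131,p[0]-471.5),np.radians(212.2-a))
snap('wrist','w3')
E
```

```text
[485.27778843 155.78318332  83.45046966] [-3.84344437  1.25681046  8.89186367]
60.928874842053546 28.3554867637137 2.6401791972025928
```

View pics/w3.png

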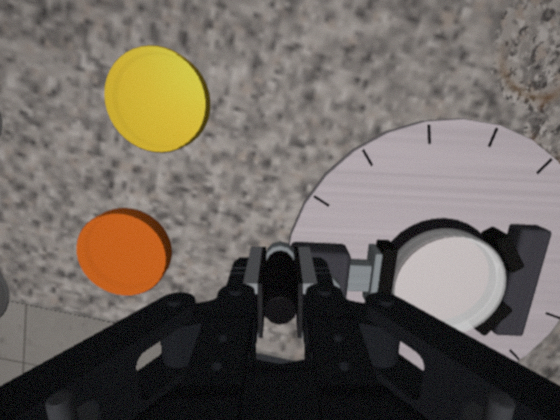

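The jaw meets the dish (jaw face at (388,275)) and the dish sits against both vee pads (500,250), (492,318). A little more for a firm clamp.

>>> {"api": "drive_tool", "payload": {"targets": [[1.2,1.1,0,0,0,0,-1],[2.2,2.2,0,0,0,0,-1],[2.2,2.2,0,0,0,0,-1]]}}

```text
time_s: 6.88
ee_pos: [487.4, 154.6, 83.4]
orientation: [-3.117, -0.38, 0.006]
ft_force: [-5.4, 2.9, 9.6]
width: 12.6
grip_force: 59.0
```

>>> {"api": "drive_tool", "payload": {"targets": [[0,0,0,0,0,0,0],[0,0,0,0,0,0,1],[0,0,0,0,0,0,1],[0,0,-40,0,0,0,1],[0,0,-90,0,0,0.05,1],[-7,60,-90,0,0,0.05,1],[-14,120,-90,0,0,0.05,1],[-21,180,-90,0,0,0.05,1],[-28,230,-90,0,0,0.05,1],[-32,253,-90,0,0,0.05,1],[-32,253,-60,0,0,0.05,1],[-32,253,-60,0,0,0.05,1]]}}

```text
time_s: 8.38
ee_pos: [517.3, -100.5, 141.7]
orientation: [-3.126, -0.298, 0.007]
ft_force: [1.1, -0.2, -0.5]
width: 85.6
grip_force: 0.0
```

```bash
python3 - <<'E'
from h import *
s=ctrl.sense();p=s['ee_pos'];print(p,s['ft_force'],s['q'].round(2))
m=R.from_rotvec(s['orientation']).as_matrix();print(m.round(3))
snap('wrist','w4');print(proj('w4',[517.5,-99,80]),proj('w4',[517.5,-99,36]))
E
```

```text
[ 517.25441622 -100.47586218  141.73467527] [ 1.11567062 -0.1673018  -0.51352381] [ 0.16  0.58 -0.04  1.94  0.03  0.62 -1.28]
[[ 0.982  0.189 -0.004]
 [ 0.189 -0.982  0.001]
 [-0.004 -0.001 -1.   ]]
[277.19358823 220.94045666] [277.65774252 202.90546884]
```

View pics/w4.png

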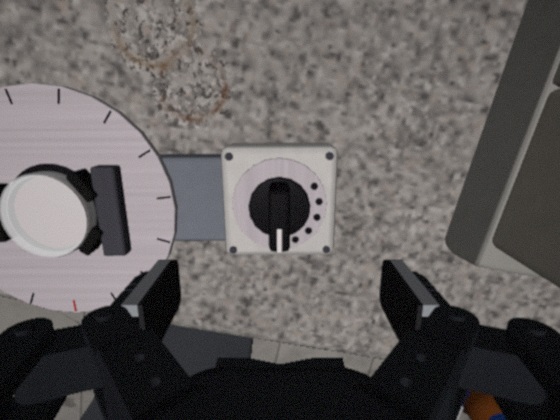

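The bar is vertical in the picture, (280,180) to (279,250), pointing end downward, still at home. The dish is seated in the vee at (50,210). Descending with a small correction.

>>> {"api": "drive_tool", "payload": {"targets": [[2.5,1,40,0,0,0,1],[2.5,1,75,0,0,0,1],[2.5,1,88,0,0,0,1],[2.5,1,88,0,0,0,0],[2.5,1,88,0,0,0,-1],[2.5,1,88,0,0,0,-1],[2.5,1,88,0,0,0,-1],[2.5,1,88,0,0,0,-1],[2.5,1,88,0,0,0,-1]]}}

```text
time_s: 9.55
ee_pos: [521.9, -99.0, 56.5]
orientation: [-3.126, -0.301, -0.001]
ft_force: [-1.3, 4.4, 8.1]
width: 13.1
grip_force: 58.9
```

```bash
python3 - <<'E'
from h import *
s=ctrl.sense();print(s['ee_pos'],s['ft_force'],s['wrist_torque'],s['orientation'])
E
```

```text
[521.94763739 -99.03501742  56.46161543] [-1.255982    4.43596032  8.1159716 ] [ 8.20674862e-01  3.38001230e-01 -4.83531173e-05] [-3.12552640e+00 -3.01307230e-01 -1.42201434e-03]
```

>>> {"api": "drive_tool", "payload": {"targets": [[0,-1,0,0,0,-0.1,-1],[0,-1,0,0,0,-0.2,-1],[0,-1,0,0,0,-0.3,-1],[0,-1,0,0,0,-0.38,-1],[0,-1,0,0,0,-0.42,-1],[0,-1,0,0,0,-0.42,-1]]}}

```text
time_s: 10.3
ee_pos: [521.2, -97.1, 56.5]
orientation: [-2.993, -0.947, -0.001]
ft_force: [-2.6, 6.0, 10.1]
width: 12.7
grip_force: 59.2
```

```bash
cat > st.py <<'E'
from h import *
s=ctrl.sense();m=R.from_rotvec(s['orientation']).as_matrix()
print(s['time_s'],s['ee_pos'].round(1),s['ft_force'].round(1),s['wrist_torque'].round(3),'yaw',np.arctan2(m[1,0],m[0,0]).round(4),'from start',(np.arctan2(m[1,0],m[0,0])-2*np.arctan2(.3013,3.1255)).round(4),s['width'],s['q'].round(2))
E
python3 st.py
```

```text
10.3 [521.2 -97.1  56.5] [-2.6  6.  10.1] [ 1.275  0.596 -0.196] yaw 0.6129 from start 0.4207 12.736378816263061 [ 0.22  0.73 -0.13  1.99  0.2   0.44 -1.02]
```

```bash
cat > tick.py <<'E'
from h import *
def tick(f,t=(488.5,63.5)):
    a=cv2.imread('pics/'+f+'.png').astype(int); m=(a[:,:,2]-np.maximum(a[:,:,1],a[:,:,0])>35)&(abs(a[:,:,1]-a[:,:,0])<60)
    v,u=np.nonzero(m); P=np.array([atz(f,x,y,46)[:2] for x,y in zip(u,v)]).reshape(-1,2)-t
    r=np.hypot(*P.T); k=(r>66)&(r<92); P=P[k]
    print(f,len(P),P.mean(0) if len(P) else '', np.degrees(np.arctan2(*P.mean(0)[::-1]))%360 if len(P) else '', r[k].mean() if len(P) else '')
if __name__=='__main__':
    import sys
    for n in ['wrist','top']: snap(n,n+sys.argv[1])
    for f in ['w1','w4','top0','wrist'+sys.argv[1],'top'+sys.argv[1]]: tick(f)
E
python3 tick.py 5
```

```text
w1 18 [-84.28667952 -15.04662947] 190.12166547878482 85.62069259001751
w4 28 [-84.44199307 -16.35394812] 190.96082282814257 86.01294568188389
top0 2 [-80.95002338 -15.9651102 ] 191.15679475700577 82.50965366257574
wrist5 0   
top5 1 [-67.66799915 -48.39249775] 215.57030232347054 83.19129730917311
```

>>> {"api": "drive_tool", "payload": {"targets": [[0,0,0,0,0,-0.1,-1],[0,0,0,0,0,-0.2,-1],[0,0,0,0,0,-0.3,-1],[0,0,0,0,0,-0.38,-1],[0,0,0,0,0,-0.42,-1],[0,0,0,0,0,-0.42,-1]]}}

```text
time_s: 11.15
ee_pos: [519.7, -95.7, 56.4]
orientation: [-2.727, -1.55, 0.001]
ft_force: [-5.7, 8.8, 13.6]
width: 12.8
grip_force: 59.7
```

```bash
python3 st.py; python3 tick.py 6|tail -2
```

```text
11.15 [519.7 -95.7  56.4] [-5.7  8.8 13.6] [ 1.956  1.256 -0.182] yaw 1.0336 from start 0.8414 12.82862282175318 [ 0.29  0.74 -0.24  1.99  0.36  0.46 -0.75]
wrist6 84 [-46.99480904 -71.1265929 ] 236.54643651727972 85.25132589214681
top6 1 [-42.13134577 -69.82452655] 238.89368418504574 81.55068855805408
```

TCP drift fits a grip 5 mm off the axis along the bar (axis near (517,-100)). I follow that arc while turning, to ease the side force.

>>> {"api": "drive_tool", "payload": {"targets": [[0.8,-1,-0.5,0,0,-0.1,-1],[1.6,-2,-1,0,0,-0.2,-1],[2.4,-3.2,-1.5,0,0,-0.3,-1],[3.2,-4.2,-2,0,0,-0.38,-1],[3.6,-4.7,-2,0,0,-0.42,-1],[3.6,-4.7,-2,0,0,-0.42,-1],[3.6,-4.7,-2,0,0,-0.42,-1]]}}

```text
time_s: 12.12
ee_pos: [517.7, -94.8, 56.7]
orientation: [-2.351, -2.081, 0.004]
ft_force: [-2.7, -1.7, -11.8]
width: 13.1
grip_force: 58.4
```

```bash
python3 st.py; python3 tick.py 7|tail -2
```

```text
12.125 [517.7 -94.8  56.7] [ -2.7  -1.7 -11.8] [-0.273  0.465 -0.08 ] yaw 1.4493 from start 1.2571 13.06954243615121 [ 0.35  0.74 -0.34  1.99  0.5   0.49 -0.48]
wrist7 100 [-14.60955958 -82.26214533] 259.9294094748491 83.55116278062847
top7 0
```

View pics/wrist7.png

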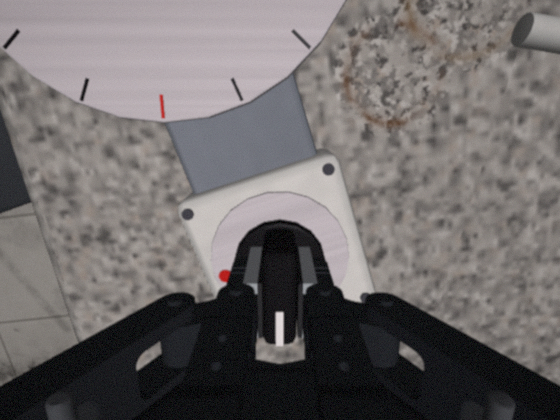

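The white line lies straight between the fingers at (280,325); the turntable's red tick has turned to (162,106). I check the angle against the housing screws at (188,214) and (328,169).

```bash
python3 - <<'E'
from h import *
def ang(f,a,b):
    d=atz(f,*b,36)-atz(f,*a,36); return np.degrees(np.arctan2(d[1],d[0])),np.hypot(*d[:2])
print('now',ang('wrist7',(188,214),(328,169)))
print('w4',ang('w4',(229,156),(328,156)),ang('w4',(233,250),(326,249)),ang('w4',(233,250),(229,156)))
P=atz('wrist7',162,106,46)[:2]
for f in [(516.9,-99.8)]:
  for y in (10,11,12):
    r=np.radians(y); t=np.array(f)+165*np.array([-np.sin(r),np.cos(r)]);d=P-t; print(y,t,np.degrees(np.arctan2(d[1],d[0]))%360-180-y,np.hypot(*d))
E
```

```text
now (np.float64(11.291958414532841), np.float64(74.30018735533663))
w4 (np.float64(-79.03185313446849), np.float64(73.43964954961416)) (np.float64(-78.35378029035815), np.float64(74.64915691716341)) (np.float64(11.043746081179385), np.float64(75.29720035165118))
10 [488.24805068  62.69327925] 70.12206545011833 82.7747971007192
11 [485.41651576  62.16848527] 71.01287753853796 81.81658146756718
12 [482.59457102  61.59435412] 71.93590131873844 80.90147179013556
```

>>> {"api": "drive_tool", "payload": {"targets": [[0,0,1,0,0,-0.01,-1],[0,0,1,0,0,-0.01,-1],[0,0,1,0,0,-0.01,-1],[0,0,1,0,0,-0.01,-1]]}}

```text
time_s: 12.72
ee_pos: [517.7, -94.8, 56.6]
orientation: [-2.34, -2.095, 0.005]
ft_force: [-6.3, -2.2, -3.1]
width: 12.6
grip_force: 59.6
```

```bash
python3 st.py; python3 -c "
from station import ctrl
print(ctrl.finish_job())"
```

```text
12.725 [517.7 -94.8  56.6] [-6.3 -2.2 -3.1] [-0.298  1.186 -0.01 ] yaw 1.4602 from start 1.268 12.6432275139307 [ 0.35  0.74 -0.34  1.99  0.51  0.49 -0.47]
the job is handed in; nothing more can be done
None
```

I clamped the dish (crank at about 2.7 rad), turned the index knob to its third stop (about 72°), and handed the job in at 12.7 s with the gripper still holding the knob; I didn't touch the bottle, cup or spare dish, and the hand-in returned no verdict.

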